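Put the wide scraper away under the sprung clip

ROBOT

A 6-joint arm with a two-finger parallel gripper is mounted at the origin on the work surface. World frame = base frame: x ahead of the robot, y to its left, z up, the work surface at z = 0. Lengths are in mm, angles in rad, forces in N, time in s.
With the tool pointing down it reaches from about 325 to 850 mm from the base axis. Payload 15.5 kg.
Tool frame: the origin (TCP) lies at the very end of the fingers, on their centre line; the grasp point (between the pads) lies 19 mm behind it; z points along the fingers, y is the direction in which the jaws open and shut (so a half turn about z gives the same grasp; the last joint's range is limited). The gripper opens to 91 mm and grips with 3 to 60 N. Pads are 32 mm wide; open, the fingers measure 118 mm over their backs; the gripper's body (76 mm by 178 mm) begins 60 mm behind the grasp point.
Start: joints at [1.198, 0.494, 1.345, -0, 1.302, -0.096], TCP at [171.396, 601.041, 213.915] pointing down, gripper open.
Joint ranges: [-2.91, 2.91], [-0.82, 2.16], [0.22, 2.67], [-1.22, 4.37], [0.12, 2.79], [-3.08, 3.08]. Speed limits (rad/s): [1.89, 1.89, 2.57, 3.01, 3.01, 3.01].

INTERFACE

Orientations are given as [roll, pitch, yaw] about the fixed x, y, z axes, in that order (R = Rz(yaw) Ry(pitch) Rx(roll)).
In Python, from bench import ctrl gives the robot as it stands.
- The arm moves only by the tool jog_arm, never from a script. Its argument "motion" is a list of rows, each a list of 3 entries, a list of its own where there are three numbers: the shift along the tool's x, y, z in m, then the turn about the tool's z in degrees, then the finger opening in m, from 0 to 0.0912. In form: [[[dx, dy, dz], turn, gripper], ...]. A call has 1 to 12 rows; each row shifts and turns the commanded pose from where the row before left it, along the tool's axes as they then stand; what a row does not reach is not made up. A row lasts 1/10 s, in which the tool goes at most 50 mm and 8.59 degrees, less where a joint would pass 70% of its speed; a pose out of reach is approached as far as the arm can. A call with a gripper value outside its range is refused whole. The fingers move at their own pace and stop on an object; "squeeze" is the grip in N (left out, the last holds). Time passes only in rows, so rows that do not move let the fingers close. It gives the time, the measured TCP pose, the force and the opening at its end, in the units of the state.
- ctrl.get_obs(): the state, without advancing time (a new reading comes with each control period).
- ctrl.camera(name): name is "scene" or "top" or "wrist"; returns a dict with "pixels" (400x640x3 uint8, red, green, blue), "range_z" (400x640 float32, mm along the optical axis (not along the pixel's ray), 0 where there is no reading), "camera_matrix" (3x3 intrinsics, pixels), "rvec" (rotation vector, rad) and "tvec" (3), from world to camera coordinates, as OpenCV has them. Camera axes: x right, y down, z forward; pixel columns grow to the right and rows downward; lengths in mm; the calibration is good to about 2 mm. A picture is of the moment at which its call begins.
- ctrl.hand_in(): hands the job in, once; it reports no verdict.
Trained networks look in a picture, given as the dict that the camera call returned (one of the last four; its "shot" number tells which), for a name from the list of things; names that differ only in an ending like _2 or _b are one class to them, and where a whole thing is asked for, a point or a joint stands for the part that bears it (a point fixed in the world has none). Each returns a list of dicts, best first, with "confidence" (0 to 1); they miss things now and then, are a little off and sometimes report something else, mostly with a low value. They report only what shows in the picture. A call takes as long as a camera call. They do not tell look-alikes from the thing itself.
- ctrl.boxes_of(name, picture): "position" ([column, row] as shares, 0 to 1, of the picture: columns of its width, rows of its height, amid what is visible of it).
- ctrl.trace(name, picture): "region" (400x640 bool, what is visible of it) and "position" ([column, row] as shares, 0 to 1, of the picture: columns of its width, rows of its height, amid what is visible of it).
The state is a dict: "time": time; "qpos": joint angles; "qd": joint speeds; "tau": joint torques, N m; "position": TCP position; "eef_rot": TCP orientation; "wrist_force": force on the tool from outside, world axes, zero at the start; "moment": the same for the moment, N m; "gripper_width": opening from 0.0 (shut) to 1.0 (fully open).
Only numpy, scipy, OpenCV 4.12 (cv2) and the standard library are available. Lean on these libraries where they do the work, as an engineer would, in place of code of your own. Each camera call takes 0.05 s, during which the arm holds its last target.

TASK

Put the wide-bladed scraper away on the sloping tool rack: lay it flat on the board, handle downhill, and slide it uphill so that the blade's own edge lifts the sprung clip, until you feel it firmly, but not rammed, against both stop blocks, square and centred under the clip, then let go and draw back. Keep the gripper off the clip, and leave the narrow knife, the paint tin and the sanding block where they are.

Things in the scene. Friction and masses are not known exactly. Their poses are not given: they have to be found in the camera images.
- scraper_handle (a point): Wide scraper: 190 mm long, 0.11 to 0.22 kg, flat underside, lying on the bench in front of the rack's low end. Steel blade 85 long, 76 wide, 3 mm thick; behind it a straight wooden handle 100 long, 24 wide, top 28 mm above the underside. This point: centre of the handle, 14 mm above the underside, 140 mm behind the blade's front edge. Axes: x towards the blade edge, y across, z out of the handle face.
- scraper_edge (a point): Middle of the front edge of the wide scraper's blade, at its underside; same axes as scraper_handle.
- rack: Fixed plywood tool rack. Its board, 190 mm wide and 245 mm along the slope, rises at 32 degrees, roughly to the robot's left; the board's lower end is 30 mm above the bench. Origin: on the bench below the middle of that lower end. x: level, the way the board rises; z up.
- stop: Fixed slots in the board either side of the clip, in which two stop blocks (9 mm high, 20 mm wide, 60 mm clear between them, black thumbscrews on top) are clamped level with each other; the blade's corners meet them. Origin: board surface, middle line, 203 mm up the slope from the board's lower end. x up the slope, y across, z out of the board. The blocks' faces are 0 to 26 mm downhill of it, not told where.
- clip (a joint): Sprung steel clip, 46 mm wide, hinged 13 mm uphill of the stop origin; opening in rad, 0 at rest to 0.6. At rest its bar, 37 mm downhill of the stop origin, is 0.5 mm off the board; from there a lip flares up at 22 degrees. A blade under the bar opens it to about 0.05. The bar presses with 3 to 5 N; pushing the blade in takes about 5 to 15 N.
- clip_lip (a point): Middle of the front (downhill) end of the clip's flared lip, 55 mm downhill of the stop origin; the mouth under it is about 7.5 mm high at rest.
- narrow_knife_handle (a point): Bystander: the knife with the narrow blade (34 mm), otherwise the same length and handle as the wide scraper; this point is the centre of its handle. It lies flat beside the scraper, nearer to or farther from the robot. Leave it.
- tin: Bystander: metal paint tin 96 mm across, 104 mm high, standing on the bench; origin at the centre of its underside. Leave it.
- sanding_block: Bystander: cork sanding block with wooden grip, 110 by 65 mm, 40 mm high; origin at the centre of its underside. Leave it.
Not all that is in view belongs to the job. Of the things that look like the part that bears scraper_handle, the middle-sized one is meant.

How it is judged:
By the outcome, as a careful person would: the job done as asked, in the order asked, and still so for the second after the job is handed in, with the robot touching nothing.
It also fails if it takes over 45 s, if anything falls off the work surface, if the arm or the gripper's body presses on something with over 40 N, if the wrist force passes 120 N, or if a joint passes its speed limit or range.

## Working session

There is one attempt and no reset: what is moved stays moved. The work goes in short steps, Python scripts to look and compute and a tool call to move; the robot and the scene stay as the last step left them, time stands still between calls to the robot, and variables do not carry over. Pictures are saved under pics/ and viewed, and the job is handed in when it is done.

Besides the shell and the picture viewer there is one more tool, called after "Request:" by a JSON object that holds its "method" and its "body", one argument or row to a line. jog_arm: Moves the arm, as the interface text tells. Its arguments: {"type":"object","properties":{"motion":{"type":"array","items":{"type":"array"}},"squeeze":{"type":"number"}},"required":["motion"]}

```bash
ls; mkdir -p pics; cat > h.py <<'E'
import numpy as np, cv2
from bench import ctrl
def save(p,n): cv2.imwrite(f'pics/{n}.png',cv2.cvtColor(p['pixels'],cv2.COLOR_RGB2BGR))
def pts(p):
    K=np.array(p['camera_matrix']);R=cv2.Rodrigues(np.array(p['rvec'],float))[0];t=np.array(p['tvec'],float).ravel()
    z=p['range_z'].astype(float);v,u=np.mgrid[0:400,0:640]
    c=np.stack([(u-K[0,2])/K[0,0]*z,(v-K[1,2])/K[1,1]*z,z],-1)
    w=(c-t)@R; w[z<=0]=np.nan
    return w
def proj(p,X):
    return cv2.projectPoints(np.array(X,float).reshape(-1,3),np.array(p['rvec'],float),np.array(p['tvec'],float),np.array(p['camera_matrix']),None)[0].reshape(-1,2)
E
python3 - <<'E'
from h import *
print({k:np.round(v,3) for k,v in ctrl.get_obs().items()})
for n in ['scene','top','wrist']:
    p=ctrl.camera(n); save(p,n+'0'); np.save(f'{n}0.npy',p,allow_pickle=True)
    w=pts(p)
    for k in ['scraper_handle','rack','clip','narrow_knife_handle','tin','sanding_block','stop']:
        try:
            for d in ctrl.trace(k,p)[:4]:
                r=d['region']; print(n,k,round(d['confidence'],2),np.round(np.array(d['position'])*[640,400]),r.sum(),np.round(np.nanmedian(w[r],0)))
        except Exception as e: print(n,k,e)
E
```

```text
pics
{'time': np.float64(0.0), 'qpos': array([ 1.198,  0.494,  1.346,  0.   ,  1.303, -0.095]), 'qd': array([ 0.002, -0.001, -0.   , -0.001,  0.001,  0.001]), 'tau': array([ 0.0000e+00, -8.7877e+01, -3.8186e+01,  7.1000e-02,  5.3000e-02,
       -0.0000e+00]), 'position': array([171.244, 600.677, 213.333]), 'eef_rot': array([-3.14 , -0.   ,  2.864]), 'wrist_force': array([ 1.09 , -1.142,  0.094]), 'moment': array([ 0.003, -0.014,  0.013]), 'gripper_width': np.float64(0.998)}
scene scraper_handle 0.83 [143. 242.] 666 [ 379. -529.    3.]
scene scraper_handle 0.68 [285. 241.] 1117 [ 456. -163.    4.]
scene scraper_handle 0.56 [233. 190.] 1955 [ 216. -283.    6.]
scene rack 0.67 [411. 237.] 8062 [579. 142.  84.]
scene clip 0.92 [423. 217.] 464 [547. 181. 134.]
scene narrow_knife_handle 0.66 [271. 301.] 1140 [ 634. -217.    6.]
scene tin 0.92 [483. 206.] 1604 [511. 379.  88.]
scene sanding_block 0.89 [173. 290.] 1344 [ 564. -432.   27.]
scene stop 0.65 [432. 221.] 133 [584. 184. 138.]
scene stop 0.26 [428. 217.] 433 [547. 183. 135.]
top scraper_handle 0.9 [390. 282.] 2142 [ 210. -260.    6.]
top scraper_handle 0.64 [354. 199.] 991 [ 448. -155.    4.]
top scraper_handle 0.63 [473. 231.] 489 [ 370. -517.    3.]
top rack 0.64 [251. 165.] 5733 [544. 143.  98.]
top clip 0.94 [236. 164.] 428 [546. 181. 134.]
top narrow_knife_handle 0.86 [366. 142.] 665 [ 632. -204.    7.]
top tin 0.63 [164. 184.] 1248 [485. 384. 101.]
top sanding_block 0.74 [446. 169.] 800 [ 544. -431.   35.]
top stop 0.64 [233. 172.] 123 [511. 186. 138.]
```

View pics/scene0.png

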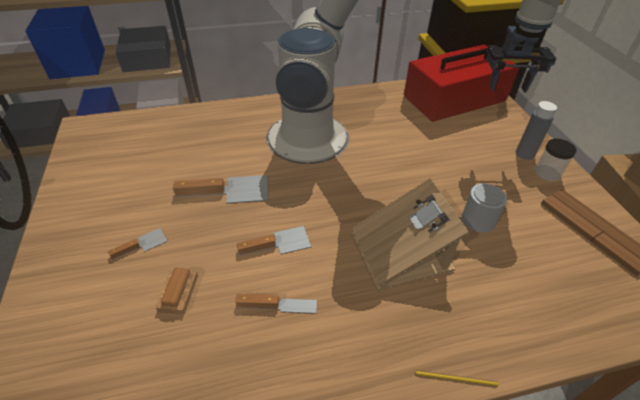

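View pics/top0.png

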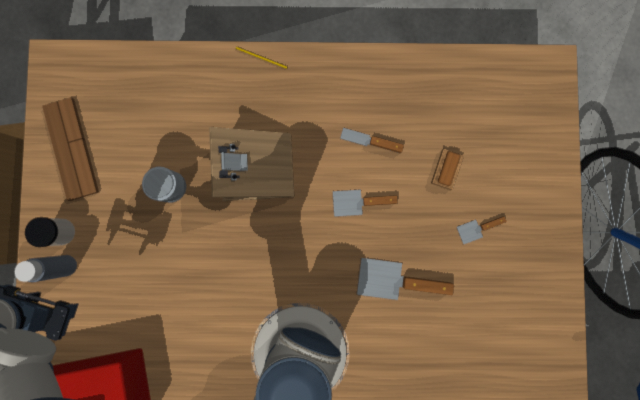

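View pics/wrist0.png

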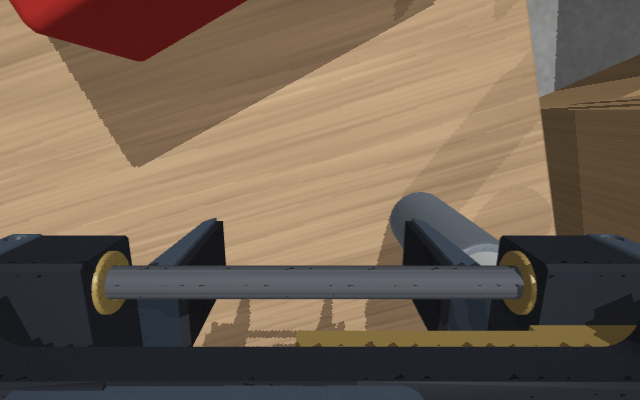

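```bash
cat > m.py <<'E'
from h import *
def run(n):
    p=ctrl.camera(n) if 0 else np.load(f'{n}0.npy',allow_pickle=True).item(); w=pts(p); px=p['pixels'].astype(int)
    # knives: above bench
    for nm,(x0,x1,y0,y1) in dict(mid=(395,510,-290,-60),big=(120,300,-420,-130),small=(320,420,-600,-440)).items():
        m=(w[...,0]>x0)&(w[...,0]<x1)&(w[...,1]>y0)&(w[...,1]<y1)
        br=px[...,0]-px[...,2]
        blade=m&(br<25)&(px.sum(-1)>300); hand=m&(w[...,2]>12)
        for l,mm in (('blade',blade),('hand',hand)):
            P=w[mm]; 
            if len(P)<10: print(nm,l,len(P));continue
            r=cv2.minAreaRect(P[:,:2].astype(np.float32)); print(n,nm,l,len(P),np.round(r[0],1),np.round(r[1],1),round(r[2],2),'z',np.round(np.percentile(P[:,2],[5,50,95]),1))
    m=(w[...,0]>400)&(w[...,0]<700)&(w[...,1]>20)&(w[...,1]<300)&(w[...,2]>34)&(w[...,2]<165)
    P=w[m]
    best=None;rng=np.random.default_rng(0)
    for _ in range(400):
        a=P[rng.choice(len(P),3,False)];nn=np.cross(a[1]-a[0],a[2]-a[0]);nn/=np.linalg.norm(nn)+1e-9
        if abs(abs(nn[2])-.848)>.05: continue
        c=(abs((P-a[0])@nn)<2).sum()
        if best is None or c>best[0]: best=(c,nn,a[0])
    c,nn,a=best; I=P[abs((P-a)@nn)<3]; mu=I.mean(0); nn=np.linalg.svd(I-mu,full_matrices=False)[2][2]; nn*=np.sign(nn[2])
    print(n,'board',c,'normal',nn.round(4),'slope',np.degrees(np.arccos(nn[2])),'yaw',np.degrees(np.arctan2(-nn[1],-nn[0])))
    # in-plane rectangle
    ux=np.array([-nn[0],-nn[1],0]);ux/=np.linalg.norm(ux); up=ux*nn[2]+np.array([0,0,np.hypot(nn[0],nn[1])]); ac=np.cross(nn,up)
    q=np.c_[(I-mu)@up,(I-mu)@ac].astype(np.float32); r=cv2.minAreaRect(q); print('rect',r)
    c3=mu+up*r[0][0]+ac*r[0][1]; print('centre',c3.round(1),'up',up.round(4),'ac',ac.round(4))
run('top');run('scene')
E
python3 m.py
```

```text
top mid blade 717 [ 444.1 -138.8] [75.8 88.1] 0.92 z [-1.8  2.7  7.5]
top mid hand 280 [ 451.  -235.1] [ 24.1 100.3] 4.18 z [21.4 27.3 32.1]
top big blade 1299 [ 216.9 -244.8] [114.1 110.6] 83.53 z [-0.6  4.1  8.7]
top big hand 533 [ 204.5 -352.3] [139.8  36.1] 81.95 z [25.8 39.5 44.1]
top small blade 400 [ 359.5 -507.5] [56.7 68.7] 20.9 z [-3.   1.6  6.7]
top small hand 139 [ 384.3 -569.5] [18.2 67.1] 20.56 z [13.9 20.3 25.2]
top board 2890 normal [ 0.031  -0.5273  0.8491] slope 31.88117937175479 yaw 93.3612340467767
rect ((-2.59954833984375, -1.4578018188476562), (242.64341735839844, 190.0700225830078), 0.12198429554700851)
centre [548.7 134.8  96.6] up [-0.0498  0.8477  0.5282] ac [-0.9983 -0.0586  0.    ]
scene mid blade 698 [ 445.9 -140.9] [77.9 91.9] 4.46 z [0.1 3.  5.8]
scene mid hand 403 [ 454.  -234.1] [28.4 99.9] 6.3 z [13.6 26.8 30.1]
scene big blade 877 [ 217.8 -245.6] [113.7 114. ] 82.68 z [1.3 4.3 7.2]
scene big hand 596 [ 206.  -361.9] [120.8  39.3] 81.32 z [14.5 37.9 42.4]
scene small blade 379 [ 362.6 -507.8] [57.8 65.5] 21.29 z [-0.8  2.   4.5]
scene small hand 195 [ 387.8 -570.5] [20.3 69.4] 21.6 z [13.3 19.9 22.5]
scene board 4286 normal [ 0.0321 -0.5302  0.8473] slope 32.083025725526596 yaw 93.46558548191011
rect ((3.3213272094726562, 8.316490173339844), (240.58706665039062, 192.6618194580078), 0.24975921213626862)
centre [549.4 135.4  96.2] up [-0.0512  0.8457  0.5311] ac [-0.9982 -0.0604  0.    ]
```

Request:
{"method": "jog_arm", "body": {
  "motion": [
    [[0,0,0],7,0.0912],
    [[0,0,0],7,0.0912],
    [[0,0,0],7,0.0912],
    [[0,0,0],7,0.0912],
    [[0,0,0],7,0.0912],
    [[0,0,0],7,0.0912],
    [[0,0,0],7,0.0912],
    [[0,0,0],7,0.0912],
    [[0,0,0],7,0.0912],
    [[0,0,0],7,0.0912]
  ]
}}

```text
time: 2.2
position: [171.4, 601.0, 213.9]
eef_rot: [-3.142, 0.0, 1.637]
wrist_force: [-0.5, 0.0, -0.4]
gripper_width: 1.001
```

Request:
{"method": "jog_arm", "body": {
  "motion": [
    [[-0.035,0.03,0],0,0.0912],
    [[-0.035,0.03,0],0,0.0912],
    [[-0.035,0.03,0],0,0.0912],
    [[-0.035,0.03,0],0,0.0912],
    [[-0.035,0.03,0],0,0.0912],
    [[-0.035,0.03,0],0,0.0912],
    [[-0.04,0.015,0],0,0.0912],
    [[-0.042,0.01,0],0,0.0912],
    [[-0.042,0,0],0,0.0912],
    [[-0.042,0,0],0,0.0912],
    [[-0.042,0,0],0,0.0912],
    [[-0.042,0,0],0,0.0912]
  ]
}}

```text
time: 3.4
position: [408.5, 155.2, 214.1]
eef_rot: [3.141, -0.0, 1.642]
wrist_force: [0.2, 0.3, 0.2]
gripper_width: 0.997
```

Request:
{"method": "jog_arm", "body": {
  "motion": [
    [[-0.044,0,0],0,0.0912],
    [[-0.044,0,0],0,0.0912],
    [[-0.044,0,0],0,0.0912],
    [[-0.044,0,0],0,0.0912],
    [[-0.044,0,0],0,0.0912],
    [[-0.044,0,0],0,0.0912],
    [[-0.04,0.01,0],0,0.0912],
    [[-0.027,0.005,0.02],0,0.0912],
    [[0,0,0.02],0,0.0912],
    [[0,0,0],0,0.0912]
  ]
}}

```text
time: 4.4
position: [446.0, -172.4, 172.1]
eef_rot: [-3.138, -0.002, 1.641]
wrist_force: [-1.2, -0.3, 0.1]
gripper_width: 0.997
```

```bash
python3 - <<'E'
from h import *
print({k:np.round(v,4) for k,v in ctrl.get_obs().items() if k in('time','position','eef_rot','qpos')})
p=ctrl.camera('wrist'); save(p,'w1'); np.save('wrist1.npy',p,allow_pickle=True)
w=pts(p); R=cv2.Rodrigues(np.array(p['rvec'],float))[0]; print('cam',(-R.T@np.array(p['tvec']).ravel()).round(1))
m=(w[...,0]>380)&(w[...,0]<520)&(w[...,1]>-300)&(w[...,1]<-60)
h=m&(w[...,2]>12)&(w[...,2]<40); 
r=cv2.minAreaRect(w[h][:,:2].astype(np.float32)); print(r)
# handle top only, per-row centre line
t=w[h&(w[...,2]>24)]
for y in range(-280,-180,10):
    q=t[abs(t[:,1]-y)<3]
    if len(q)>5: print(y,np.percentile(q[:,0],[2,98]).round(1),len(q))
E
```

```text
{'time': np.float64(4.4), 'qpos': array([-0.4938,  0.3438,  1.7485,  0.    ,  1.053 , -0.5636]), 'position': array([ 445.9855, -172.3558,  172.0827]), 'eef_rot': array([-3.1385e+00, -2.0000e-03,  1.6406e+00])}
cam [ 440.8 -103.3  342.6]
((449.4738464355469, -234.54092407226562), (23.592866897583008, 100.1971664428711), 4.161692142486572)
-280 [443.1 463.9] 41
-240 [438.6 461.5] 141
-230 [438.  460.8] 153
-220 [437.4 460. ] 156
-210 [436.8 459.2] 155
-200 [436.  458.4] 157
-190 [434.7 457.6] 167
```

View wrist.

View pics/w1.png

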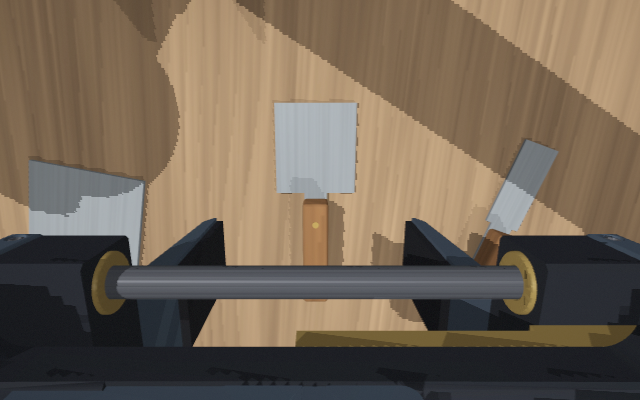

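Request:
{"method": "jog_arm", "body": {
  "motion": [
    [[-0.021,0,0],0,0.0912],
    [[-0.021,-0.001,0],0,0.0912],
    [[0,0,0.035],0,0.0912],
    [[0,0,0.035],0,0.0912],
    [[0,0,0.035],0,0.0912],
    [[0,0,0.03],0,0.0912],
    [[0,0,0.02],0,0.0912],
    [[0,0,0],0,0.0912],
    [[0,0,0],0,0.0912]
  ]
}}

```text
time: 5.35
position: [449.7, -214.1, 20.0]
eef_rot: [3.141, 0.0, 1.643]
wrist_force: [0.2, 0.1, 0.3]
gripper_width: 0.997
```

Request:
{"method": "jog_arm", "body": {
  "motion": [
    [[0,-0.0015,0.01],0,0.0912],
    [[0,0,0],0,0.0912],
    [[0,0,0],0,0.0],
    [[0,0,0],0,0.0],
    [[0,0,0],0,0.0],
    [[0,0,0],0,0.0],
    [[0,0,0],0,0.0],
    [[0,0,0],0,0.0]
  ],
  "squeeze": 45
}}

```text
time: 6.15
position: [447.7, -214.4, 8.9]
eef_rot: [3.142, 0.0, 1.642]
wrist_force: [-0.9, 0.0, 0.1]
gripper_width: 0.504
```

Request:
{"method": "jog_arm", "body": {
  "motion": [
    [[0,0,0],0,0.0],
    [[0,0,0],0,0.0],
    [[0,0,0],0,0.0],
    [[0,0,0],0,0.0],
    [[0,0,0],0,0.0],
    [[0,0,0],0,0.0]
  ]
}}

```text
time: 6.75
position: [447.7, -214.4, 8.9]
eef_rot: [3.142, 0.0, 1.642]
wrist_force: [0.8, 0.3, -0.7]
gripper_width: 0.261
```

Request:
{"method": "jog_arm", "body": {
  "motion": [
    [[0,0,-0.01],0,0.0],
    [[0,0,-0.02],0,0.0],
    [[0,0,-0.03],0,0.0],
    [[0,0,-0.03],0,0.0],
    [[0,0,-0.03],0,0.0],
    [[0,0,-0.02],0,0.0],
    [[0,0,-0.01],0,0.0],
    [[0,0,0],0,0.0]
  ]
}}

```text
time: 7.55
position: [448.0, -214.6, 160.1]
eef_rot: [3.14, 0.001, 1.642]
wrist_force: [-0.2, 0.3, -1.2]
gripper_width: 0.254
```

Request:
{"method": "jog_arm", "body": {
  "motion": [
    [[0.01,0.006,0],0,0.0],
    [[0.02,0.012,0],0,0.0],
    [[0.03,0.018,0],0,0.0],
    [[0.03,0.018,0],0,0.0],
    [[0.03,0.02,0],0,0.0],
    [[0.03,0.02,0],0,0.0],
    [[0.026,0.015,0],0,0.0],
    [[0.015,0.009,0],0.7,0.0],
    [[0.01,0.006,0],0,0.0],
    [[0,0,0],0,0.0]
  ]
}}

```text
time: 8.55
position: [557.1, -3.7, 157.9]
eef_rot: [-3.14, -0.0, 1.632]
wrist_force: [-0.6, 0.1, -2.1]
gripper_width: 0.261
```

```bash
python3 - <<'E'
from h import *
print({k:np.round(v,4) for k,v in ctrl.get_obs().items() if k in('time','position','eef_rot','wrist_force')})
p=ctrl.camera('wrist'); save(p,'w2'); np.save('wrist2.npy',p,allow_pickle=True)
s=ctrl.camera('scene'); save(s,'s2'); np.save('scene2.npy',s,allow_pickle=True)
cv2.imwrite('pics/s2c.png',cv2.resize(cv2.cvtColor(s['pixels'],cv2.COLOR_RGB2BGR)[120:320,220:520],None,fx=2.5,fy=2.5,interpolation=cv2.INTER_CUBIC))
E
```

```text
{'time': np.float64(8.55), 'position': array([557.0771,  -3.6917, 157.8682]), 'eef_rot': array([-3.1401e+00, -4.0000e-04,  1.6317e+00]), 'wrist_force': array([-0.6297,  0.0833, -2.1483])}
```

View pics/w2.png

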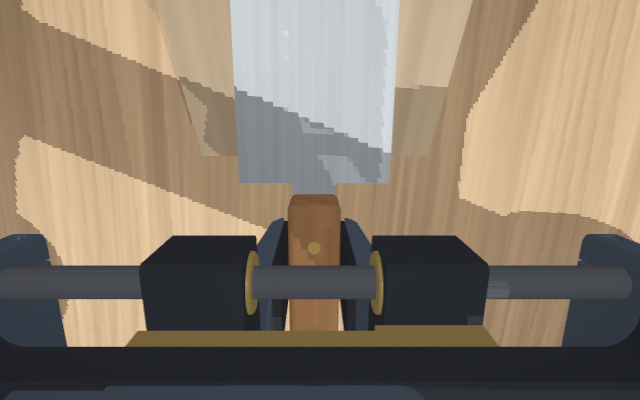

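View pics/s2c.png

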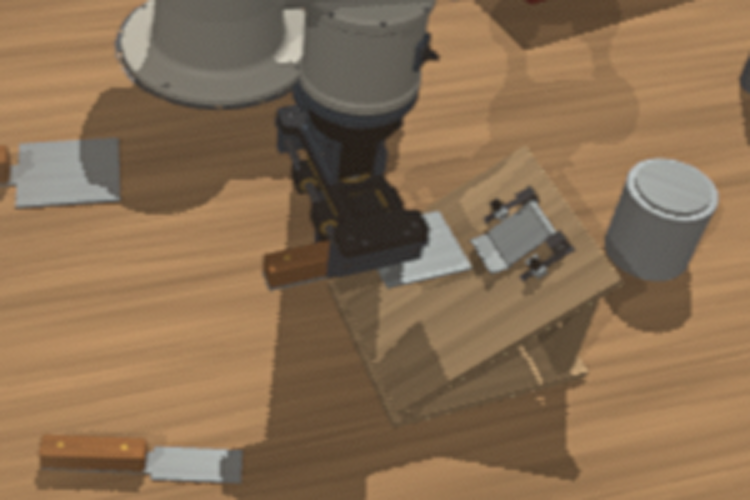

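```bash
cat > bl.py <<'E'
from h import *
def blade(p,tcp,up2=(-.059,.998)):
    w=pts(p);px=p['pixels'].astype(int)
    m=(abs(px[...,0]-px[...,2])<22)&(px.sum(-1)>180); m[190:]=0; m[:,:200]=0; m[:,420:]=0
    m=cv2.erode(m.astype(np.uint8),np.ones((5,5)))>0
    P=w[m&np.isfinite(w[...,2])]; print(len(P),np.percentile(P[:,2],[2,50,98]).round(1))
    f=np.array([*up2,0]);d=P-tcp; x=d@f;y=d@np.array([f[1],-f[0],0]);z=d[:,2]
    A=np.c_[x,y,np.ones_like(x)];c=np.linalg.lstsq(A,z,rcond=None)[0]
    r=z-A@c; k=abs(r)<3; c=np.linalg.lstsq(A[k],z[k],rcond=None)[0]
    print('pitch up deg',np.degrees(np.arctan(c[0])),'roll',np.degrees(np.arctan(c[1])),'z at 0',c[2],'std',r[k].std(),k.mean(),'x',np.percentile(x,[1,99]).round(1),'y',np.percentile(y,[1,99]).round(1))
if __name__=='__main__':
    p=np.load('wrist2.npy',allow_pickle=True).item(); blade(p,np.array([557.1,-3.7,157.9]))
E
python3 bl.py
```

```text
28475 [150.2 151.5 152.9]
pitch up deg 0.0076082386281743596 roll -0.15640029371634298 z at 0 -6.380088791707054 std 0.6594747054840436 1.0 x [ 35.5 117. ] y [-37.5  35.2]
```

```bash
python3 - <<'E'
from h import *
f=np.array([-.059,.998,0]);f/=np.linalg.norm(f);ac=np.array([f[1],-f[0],0]); c=np.cos(np.radians(32));s=np.sin(np.radians(32))
up=f*c+np.array([0,0,s]);n=np.array([0,0,c])-f*s
O=np.array([555.2,31.1,30.])
for nm in ['top0','scene0','scene2']:
    p=np.load(nm+'.npy',allow_pickle=True).item();w=pts(p);d=w-O
    U,A,N=d@up,d@ac,d@n
    px=p['pixels'].astype(int)
    B=(U>-5)&(U<250)&(abs(A)<110)
    flat=B&(abs(N)<6)
    print(nm,'N med',np.median(N[flat&(U<130)&(U>20)]).round(2))
    # side edges in slices
    for u in (40,80,120,160,200):
        q=A[flat&(abs(U-u)<8)];print(u,np.percentile(q,[0.5,99.5]).round(1) if len(q) else None,end='; ')
    q=U[flat&(abs(A+70)<10)];q2=U[flat&(abs(A-70)<10)];print('U ext',np.percentile(q,[.5,99.5]).round(1),np.percentile(q2,[.5,99.5]).round(1))
    # grey clip
    g=(abs(px[...,0]-px[...,2])<25)&(px.sum(-1)>300)&B&(U>140)&(U<222)&(abs(A)<60)
    print('clip A',np.percentile(A[g],[2,98]).round(1),'U',np.percentile(U[g],[1,99]).round(1),g.sum())
    for a,b in ((150,165),(165,180),(180,195),(195,210)):
        q=A[g&(U>a)&(U<b)]; print(a,np.percentile(q,[3,97]).round(1) if len(q) else 0, end=' ')
    dk=B&(px.sum(-1)<170)&(U>160)&(U<230)&(N>4)
    for sgn in (-1,1):
        q=dk&(A*sgn>25)&(A*sgn<60); print('\nstop',sgn,q.sum(),np.percentile(U[q],[2,50,98]).round(1),np.percentile(A[q],[2,50,98]).round(1),np.percentile(N[q],[5,50,98]).round(1),end='')
    print()
t=np.load('top0.npy',allow_pickle=True).item();save
im=cv2.cvtColor(t['pixels'],cv2.COLOR_RGB2BGR)
cv2.imwrite('pics/t0c.png',cv2.resize(im[120:205,200:300],None,fx=6,fy=6,interpolation=cv2.INTER_CUBIC))
E
```

```text
top0 N med 1.19
40 [-95.   93.4]; 80 [-95.1  93.4]; 120 [-95.   93.9]; 160 [-95.   93.5]; 200 [-94.7  93.2]; U ext [  2.7 242.7] [2.000e-01 2.436e+02]
clip A [-20.7  30.7] U [147.3 218.1] 372
150 [-14.5  21.3] 165 [-20.5  18.1] 180 [-21.3  33. ] 195 [-17.1  18.3] 
stop -1 52 [182.5 211.2 224.1] [-47.3 -37.3 -28.8] [ 4.7 16.6 20.4]
stop 1 55 [181.8 212.4 223.1] [25.2 33.4 43.3] [ 4.8 16.2 19.3]
scene0 N med 0.74
40 [-92.1  95.9]; 80 [-94.   95.9]; 120 [-93.8  95.5]; 160 [-95.3  95.6]; 200 [-93.9  95.3]; U ext [  0.8 242.5] [  0.7 242.8]
clip A [-29.1  30. ] U [145.6 218.2] 479
150 [-18.2  22. ] 165 [-22.3  20.6] 180 [-30.6  49.2] 195 [-20.3  20.2] 
stop -1 20 [181.3 186.9 220. ] [-45.7 -38.1 -25.4] [11.8 15.6 18.1]
stop 1 29 [181.1 190.8 220.1] [35.4 38.  46. ] [ 5.4 14.1 18. ]
scene2 N med 0.72
40 [-61.6  95.4]; 80 [-18.8  95.8]; 120 [-94.1  96.2]; 160 [-93.6  94.8]; 200 [-93.6  95.7]; U ext [2.000e-01 2.428e+02] [  0.9 242.8]
clip A [-23.8  47.3] U [145.8 221.4] 2208
150 [-21.3  46.3] 165 [-19.9  44.5] 180 [-28.5  45.2] 195 [-22.1  46.6] 
stop -1 26 [160.9 185.8 219.4] [-59.1 -37.2 -25.2] [ 14.8 245.4 495.1]
stop 1 97 [160.7 198.6 219.4] [26.3 40.4 46.7] [  9.5 329.1 476.3]
```

View pics/t0c.png

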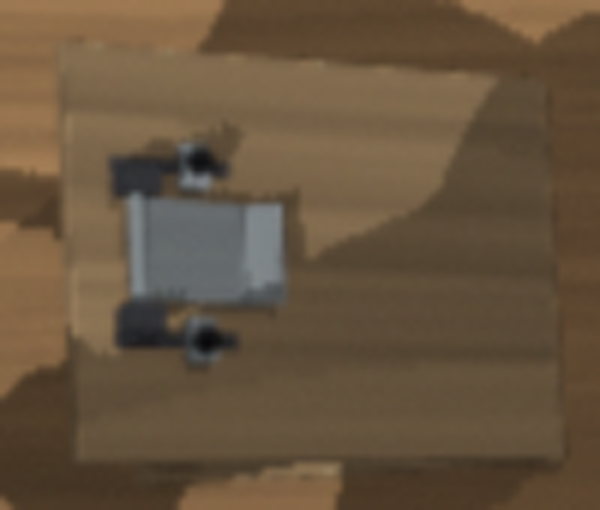

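Request:
{"method": "jog_arm", "body": {
  "motion": [
    [[0.012,0.0005,0],0,0.0],
    [[0.02,0,0.01],0,0.0],
    [[0,0,0.015],0,0.0],
    [[0,0,0.01],0,0.0],
    [[0,0,0.006],0,0.0],
    [[0,0,0],0,0.0]
  ],
  "squeeze": 25
}}

```text
time: 9.25
position: [555.3, 26.5, 117.3]
eef_rot: [-3.14, -0.0, 1.629]
wrist_force: [-0.8, -1.4, -1.5]
gripper_width: 0.262
```

```bash
python3 - <<'E'
from h import *
print({k:np.round(v,4) for k,v in ctrl.get_obs().items() if k in('time','position','eef_rot','wrist_force')})
p=ctrl.camera('wrist'); save(p,'w3'); np.save('wrist3.npy',p,allow_pickle=True)
from bl import blade
blade(p,ctrl.get_obs()['position'])
E
```

```text
{'time': np.float64(9.25), 'position': array([555.3195,  26.5238, 117.2963]), 'eef_rot': array([-3.1403e+00, -1.0000e-04,  1.6291e+00]), 'wrist_force': array([-0.8002, -1.4255, -1.5401])}
28529 [109.5 110.9 112.3]
pitch up deg 0.00038403158353575244 roll -0.13450497125748917 z at 0 -6.917305995552969 std 0.6637076518296825 0.9999649479477023 x [ 35.4 117.1] y [-37.6  35.2]
```

View pics/w3.png

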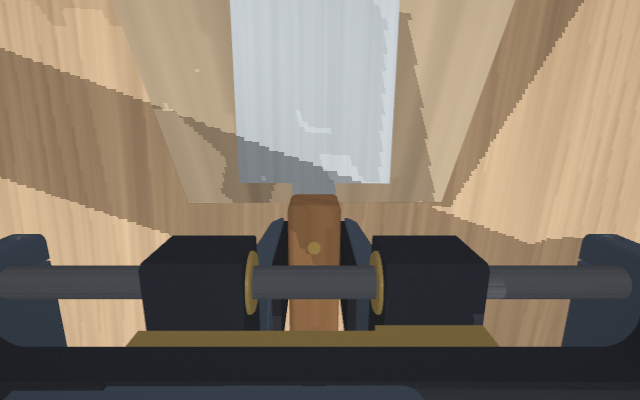

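Request:
{"method": "jog_arm", "body": {
  "motion": [
    [[0,0,0.004],0,0.0],
    [[0,0,0.003],0,0.0],
    [[0,0,0.003],0,0.0],
    [[0,0,0],0,0.0]
  ]
}}

```text
time: 9.7
position: [556.3, 26.5, 107.9]
eef_rot: [3.141, 0.001, 1.63]
wrist_force: [1.5, -3.7, 1.5]
gripper_width: 0.262
```

Request:
{"method": "jog_arm", "body": {
  "motion": [
    [[0,0,0.005],0,0.0],
    [[-0.001,0,0.006],0,0.0],
    [[0,0,0.006],0,0.0],
    [[0,0,0.006],0,0.0],
    [[0.001,0,0.006],0,0.0],
    [[0,0,0],0,0.0]
  ]
}}

```text
time: 10.3
position: [555.3, 27.0, 78.0]
eef_rot: [-3.14, -0.0, 1.63]
wrist_force: [-0.1, -0.8, -0.6]
gripper_width: 0.262
```

```bash
python3 - <<'E'
from h import *
o=ctrl.get_obs();print({k:np.round(v,4) for k,v in o.items() if k in('time','position','eef_rot','wrist_force')})
p=ctrl.camera('wrist'); save(p,'w4'); np.save('wrist4.npy',p,allow_pickle=True)
from bl import blade
blade(p,o['position'])
E
```

```text
{'time': np.float64(10.3), 'position': array([555.2964,  26.9967,  77.9755]), 'eef_rot': array([-3.1403e+00, -1.0000e-04,  1.6298e+00]), 'wrist_force': array([-0.054 , -0.8434, -0.5814])}
32492 [ 82.3  94.4 102.8]
pitch up deg 16.25515737864444 roll -0.1687507546022607 z at 0 -6.914148853635668 std 0.6711927045463597 1.0 x [ 37.7 108.7] y [-37.5  35.4]
```

View pics/w4.png

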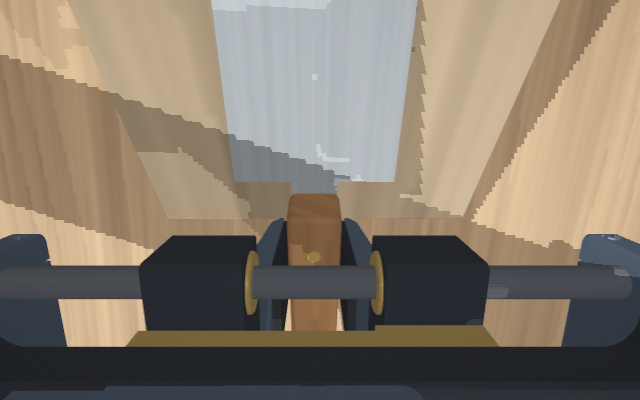

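Request:
{"method": "jog_arm", "body": {
  "motion": [
    [[0.0005,0,0.004],0,0.0],
    [[0.001,0,0.004],0,0.0],
    [[0.001,0,0.004],0,0.0],
    [[0.001,0,0.004],0,0.0],
    [[0.001,0,0.004],0,0.0],
    [[0.0015,0,0.004],0,0.0],
    [[0,0,0],0,0.0]
  ]
}}

```text
time: 11.05
position: [555.2, 33.1, 54.3]
eef_rot: [-3.141, -0.0, 1.63]
wrist_force: [0.0, -1.0, -1.2]
gripper_width: 0.261
```

```bash
python3 - <<'E'
from h import *
o=ctrl.get_obs();print({k:np.round(v,4) for k,v in o.items() if k in('time','position','eef_rot','wrist_force')})
p=ctrl.camera('wrist'); save(p,'w5'); np.save('wrist5.npy',p,allow_pickle=True)
from bl import blade
blade(p,o['position'])
E
```

```text
{'time': np.float64(11.05), 'position': array([555.2196,  33.0556,  54.3274]), 'eef_rot': array([-3.1410e+00, -1.0000e-04,  1.6299e+00]), 'wrist_force': array([ 0.0462, -0.959 , -1.1736])}
36034 [ 66.9  87.8 100.6]
pitch up deg 28.118465373466044 roll -0.14893601244144805 z at 0 -8.635066253142687 std 0.6765654779811174 0.9999722484320364 x [ 38.7 102.9] y [-37.4  34.8]
```

View pics/w5.png

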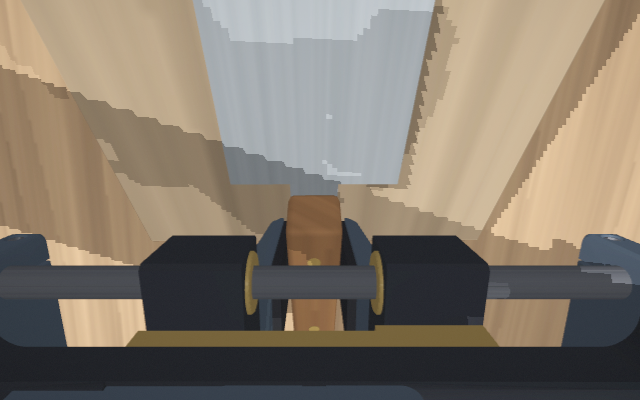

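Request:
{"method": "jog_arm", "body": {
  "motion": [
    [[0.0015,0,0.0035],0,0.0],
    [[0.0015,0,0.0035],0,0.0],
    [[0,0,0.001],0,0.0],
    [[0,0,0],0,0.0]
  ]
}}

```text
time: 11.5
position: [555.3, 36.1, 47.0]
eef_rot: [3.141, -0.0, 1.63]
wrist_force: [-0.5, 0.0, 2.1]
gripper_width: 0.262
```

```bash
cat > chk.py <<'E'
import sys
from h import *
from bl import blade
n=sys.argv[1]
o=ctrl.get_obs();print({k:np.round(v,4) for k,v in o.items() if k in('time','position','eef_rot','wrist_force')})
p=ctrl.camera('wrist'); save(p,'w'+n); np.save(f'wrist{n}.npy',p,allow_pickle=True)
blade(p,o['position'])
# board plane patches beside blade
w=pts(p)
f=np.array([-.059,.998,0]);d=w-o['position'];x=d@f;y=d@np.array([.998,.059,0]);z=d[...,2]
m=(abs(y)>48)&(abs(y)<85)&(x>15)&(x<110)&(z>-60)&(z<90)
A=np.c_[x[m],y[m],np.ones(m.sum())];c=np.linalg.lstsq(A,z[m],rcond=None)[0];r=z[m]-A@c
for _ in range(3):
    k=abs(r)<3;c=np.linalg.lstsq(A[k],z[m][k],rcond=None)[0];r=z[m]-A@c
print('board: slope',np.degrees(np.arctan(c[:2])).round(2),'z0',c[2].round(2),k.mean())
# blade sides in (x,y)
px=p['pixels'].astype(int)
g=(abs(px[...,0]-px[...,2])<22)&(px.sum(-1)>180); g[188:]=0; g[:,:170]=0;g[:,470:]=0
L=[];
for xx in range(45,105,10):
    q=y[g&(abs(x-xx)<2)&(abs(y)<45)]
    if len(q)>20:
        e=np.percentile(q,[1,99]); L.append((xx,e[0],e[1]))
L=np.array(L);print('blade sides',L[[0,-1]].round(1),'centre yaw deg',np.degrees(np.polyfit(L[:,0],L[:,1:].mean(1),1)[0]).round(2),'mean c',L[:,1:].mean().round(2))
E
python3 chk.py 6
```

```text
{'time': np.float64(11.5), 'position': array([555.2935,  36.143 ,  46.9613]), 'eef_rot': array([ 3.1414e+00, -3.0000e-04,  1.6297e+00]), 'wrist_force': array([-0.4558,  0.0179,  2.1018])}
37041 [ 62.3  86.2 100.4]
pitch up deg 32.00042644871211 roll -0.1687324349614032 z at 0 -9.47177304722302 std 0.67697813107242 0.999973002888691 x [ 38.7 100.9] y [-37.1  34.5]
board: slope [32.01 -0.2 ] z0 -13.04 0.9150844670354313
blade sides [[ 45.  -38.4  36.3]
 [ 95.  -38.3  36.3]] centre yaw deg 0.04 mean c -1.08
```

```bash
python3 - <<'E'
from h import *
p=np.load('wrist6.npy',allow_pickle=True).item();w=pts(p);o=np.array([555.29,36.14,46.96])
f=np.array([-.059,.998,0]);f/=np.linalg.norm(f);d=w-o;x=d@f;y=d@np.array([f[1],-f[0],0]);z=d[...,2]
pl=abs(z-(x*np.tan(np.radians(32))-13.04))<2.5
for xx in range(10,110,10):
    q=y[pl&(abs(x-xx)<2)]
    if len(q)>20: e=np.percentile(q,[.3,99.7]);print(xx,e.round(1),e.mean().round(2))
save
im=cv2.cvtColor(p['pixels'],cv2.COLOR_RGB2BGR)
E
```

```text
10 [-95.5  92.7] -1.43
20 [-95.4  92.2] -1.57
30 [-95.4  92.3] -1.55
40 [-95.8  92.6] -1.62
50 [-95.8  92.6] -1.61
60 [-95.7  92.6] -1.52
70 [-96.1  92.7] -1.7
80 [-96.1  92.6] -1.73
90 [-95.9  92.5] -1.68
100 [-96.   92.7] -1.63
```

View pics/w6.png

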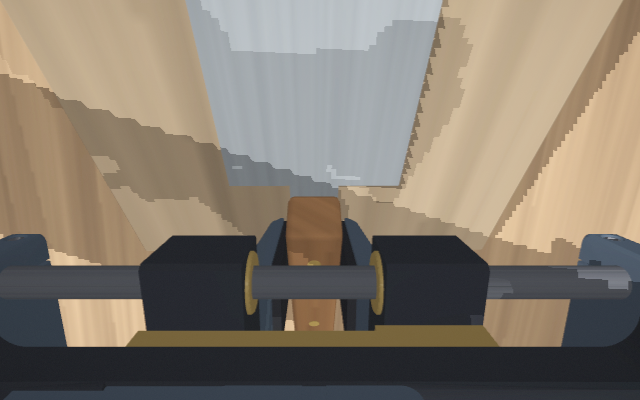

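Request:
{"method": "jog_arm", "body": {
  "motion": [
    [[0,-0.0005,0],0,0.0],
    [[0.0034,0,-0.002],0,0.0],
    [[0.0034,0,-0.002],0,0.0],
    [[0.0034,0,-0.0021],0,0.0],
    [[0.0034,0,-0.0021],0,0.0],
    [[0.0034,0,-0.0021],0,0.0],
    [[0,0,0],0,0.0]
  ],
  "squeeze": 45
}}

```text
time: 12.25
position: [553.8, 53.3, 57.7]
eef_rot: [3.141, -0.0, 1.63]
wrist_force: [-1.8, -0.9, 7.9]
gripper_width: 0.26
```

```bash
python3 chk.py 7; python3 - <<'E'
from h import *
for n in('scene','top'):
    s=ctrl.camera(n); np.save(n+'7.npy',s,allow_pickle=True); im=cv2.cvtColor(s['pixels'],cv2.COLOR_RGB2BGR)
    c=im[160:300,330:480] if n=='scene' else im[120:205,200:320]
    cv2.imwrite(f'pics/{n}7c.png',cv2.resize(c,None,fx=4.5,fy=4.5,interpolation=cv2.INTER_CUBIC))
E
```

```text
{'time': np.float64(12.25), 'position': array([553.8463,  53.3261,  57.7468]), 'eef_rot': array([ 3.1411e+00, -1.0000e-04,  1.6302e+00]), 'wrist_force': array([-1.7804, -0.8536,  7.8944])}
37041 [ 73.1  96.9 117.2]
pitch up deg 32.05526986429792 roll -0.1916096259292242 z at 0 -9.586435514086036 std 1.013234994010904 0.9078858562133851 x [38.7 99.9] y [-37.2  34.5]
board: slope [32.01 -0.2 ] z0 -13.05 0.9143520985654296
blade sides [[ 45.  -38.6  36.3]
 [ 95.  -38.2  35.9]] centre yaw deg -0.06 mean c -1.12
```

View pics/scene7c.png

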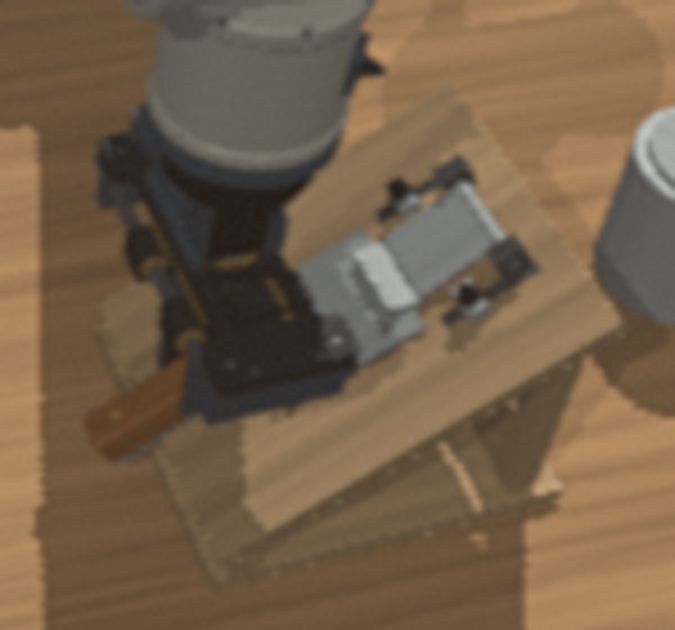

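View pics/top7c.png

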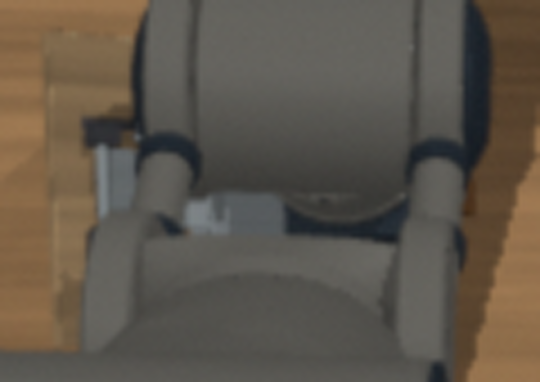

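Request:
{"method": "jog_arm", "body": {
  "motion": [
    [[0.0025,0,-0.0017],0,0.0],
    [[0.0025,0,-0.0016],0,0.0],
    [[0.0025,0,-0.0016],0,0.0],
    [[0,0,0],0,0.0]
  ]
}}

```text
time: 12.8
position: [553.1, 60.0, 62.1]
eef_rot: [-3.141, 0.001, 1.63]
wrist_force: [0.1, -7.2, -2.0]
gripper_width: 0.257
```

Request:
{"method": "jog_arm", "body": {
  "motion": [
    [[0.0025,0,-0.0015],0,0.0],
    [[0.0025,0,-0.0015],0,0.0],
    [[0,0,0],0,0.0]
  ]
}}

```text
time: 13.1
position: [552.8, 65.0, 65.1]
eef_rot: [-3.141, 0.001, 1.63]
wrist_force: [0.2, -8.2, -2.2]
gripper_width: 0.26
```

```bash
python3 chk.py 8
```

```text
{'time': np.float64(13.1), 'position': array([552.7523,  64.977 ,  65.0816]), 'eef_rot': array([-3.1410e+00,  8.0000e-04,  1.6302e+00]), 'wrist_force': array([ 0.1664, -8.2445, -2.2094])}
37063 [ 80.5 104.3 122.2]
pitch up deg 35.53070691170834 roll 0.02330190863060109 z at 0 -14.560206438574431 std 1.4905593629833396 0.6893937349917708 x [ 38.7 100. ] y [-37.1  34.6]
board: slope [32.02 -0.2 ] z0 -13.09 0.914409418589771
blade sides [[ 45.  -38.3  36.3]
 [ 95.  -38.3  36.2]] centre yaw deg 0.02 mean c -1.02
```

View pics/w8.png

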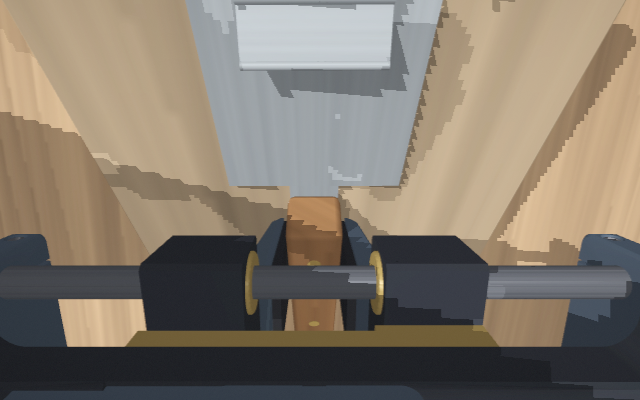

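Request:
{"method": "jog_arm", "body": {
  "motion": [
    [[0.0017,0,-0.0011],0,0.0],
    [[0.0017,0,-0.0011],0,0.0],
    [[0,0,0],0,0.0]
  ]
}}

```text
time: 13.45
position: [552.6, 68.3, 67.2]
eef_rot: [-3.141, 0.001, 1.63]
wrist_force: [0.2, -8.2, -1.6]
gripper_width: 0.26
```

Request:
{"method": "jog_arm", "body": {
  "motion": [
    [[0.0013,0,-0.0008],0,0.0],
    [[0,0,0],0,0.0]
  ]
}}

```text
time: 13.65
position: [552.5, 69.5, 68.0]
eef_rot: [-3.141, 0.001, 1.63]
wrist_force: [0.3, -9.6, -3.0]
gripper_width: 0.259
```

Request:
{"method": "jog_arm", "body": {
  "motion": [
    [[0.0013,0,-0.0008],0,0.0],
    [[0,0,0],0,0.0]
  ]
}}

```text
time: 13.85
position: [552.4, 70.8, 68.8]
eef_rot: [-3.141, 0.001, 1.63]
wrist_force: [1.3, -9.5, -2.9]
gripper_width: 0.261
```

Request:
{"method": "jog_arm", "body": {
  "motion": [
    [[0.0009,0,-0.0005],0,0.0],
    [[0,0,0],0,0.0]
  ]
}}

```text
time: 14.05
position: [552.3, 71.6, 69.3]
eef_rot: [-3.141, 0.001, 1.63]
wrist_force: [-0.3, -9.9, -2.9]
gripper_width: 0.261
```

Request:
{"method": "jog_arm", "body": {
  "motion": [
    [[0.0009,0,-0.0006],0,0.0],
    [[0,0,0],0,0.0]
  ]
}}

```text
time: 14.25
position: [552.4, 71.8, 69.7]
eef_rot: [-3.141, 0.002, 1.63]
wrist_force: [2.2, -17.4, -7.5]
gripper_width: 0.26
```

Request:
{"method": "jog_arm", "body": {
  "motion": [
    [[0.0009,0,-0.0005],0,0.0],
    [[0,0,0],0,0.0]
  ]
}}

```text
time: 14.45
position: [552.3, 71.8, 69.9]
eef_rot: [-3.141, 0.003, 1.63]
wrist_force: [3.1, -25.3, -10.8]
gripper_width: 0.263
```

```bash
python3 chk.py 9; python3 - <<'E'
from h import *
o=ctrl.get_obs();print(o['moment'],o['wrist_force'],o['gripper_width'])
s=ctrl.camera('scene'); np.save('scene9.npy',s,allow_pickle=True); im=cv2.cvtColor(s['pixels'],cv2.COLOR_RGB2BGR)
cv2.imwrite(f'pics/scene9c.png',cv2.resize(im[160:270,350:480],None,fx=5.5,fy=5.5,interpolation=cv2.INTER_CUBIC))
E
```

```text
{'time': np.float64(14.45), 'position': array([552.3143,  71.8131,  69.9402]), 'eef_rot': array([-3.1406,  0.0033,  1.6305]), 'wrist_force': array([  3.0939, -25.3119, -10.8472])}
37043 [ 85.1 112.2 128.2]
pitch up deg 36.57345189765876 roll 0.11801686957310514 z at 0 -16.16142874810352 std 1.4821443649546078 0.6957859784574684 x [ 38.7 100.1] y [-37.2  34.6]
board: slope [32.01 -0.2 ] z0 -13.66 0.9125442827265355
blade sides [[ 45.  -38.4  36.2]
 [ 95.  -38.2  36.3]] centre yaw deg 0.15 mean c -1.07
[-4.5453651  -0.54709339  0.03342852] [  2.05185621 -25.97952718 -11.03411804] 0.25834672078299387
```

View pics/scene9c.png

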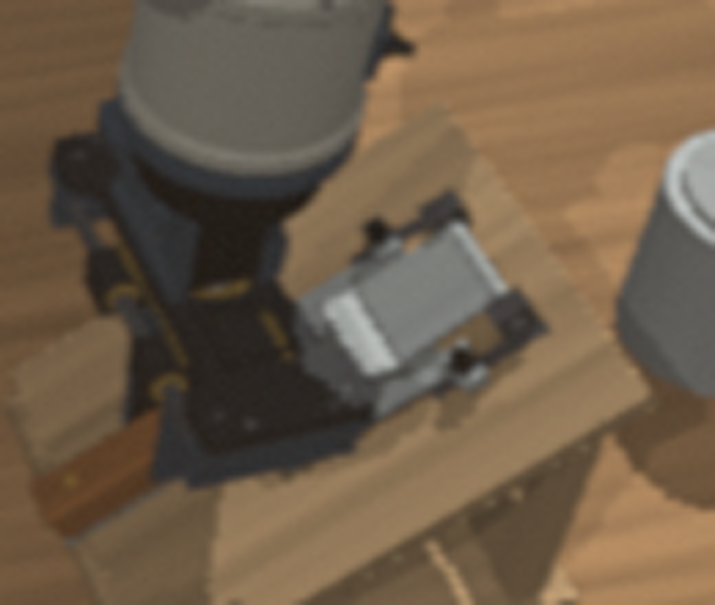

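View pics/w9.png

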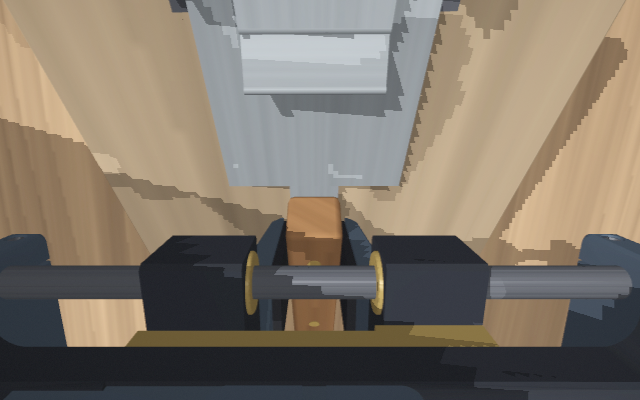

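Request:
{"method": "jog_arm", "body": {
  "motion": [
    [[0,0,0.0006],0,0.0],
    [[0,0,0],0,0.0],
    [[0,0,0],0,0.0]
  ]
}}

```text
time: 14.85
position: [552.3, 72.0, 69.5]
eef_rot: [-3.141, 0.003, 1.63]
wrist_force: [2.2, -23.9, -6.4]
gripper_width: 0.261
```

Request:
{"method": "jog_arm", "body": {
  "motion": [
    [[0,0,0],0,0.055],
    [[0,0,0],0,0.055],
    [[0,0,0],0,0.055],
    [[0,0,0],0,0.055],
    [[0,0,0],0,0.055],
    [[0,0,0],0,0.055],
    [[0,0,0],0,0.055]
  ]
}}

```text
time: 15.55
position: [552.5, 74.0, 69.9]
eef_rot: [-3.142, 0.0, 1.63]
wrist_force: [0.7, -0.8, 0.3]
gripper_width: 0.601
```

Request:
{"method": "jog_arm", "body": {
  "motion": [
    [[0,0,-0.005],0,0.055],
    [[0,0,-0.015],0,0.055],
    [[-0.005,0,-0.025],0,0.055],
    [[-0.015,0,-0.025],0,0.055],
    [[-0.025,0,-0.025],0,0.055],
    [[-0.03,0,-0.02],0,0.055],
    [[-0.03,0,-0.02],0,0.055],
    [[-0.03,0,0],0,0.055],
    [[-0.02,0,0],0,0.055],
    [[0,0,0],0,0.055]
  ]
}}

```text
time: 16.55
position: [561.8, -83.1, 205.4]
eef_rot: [3.141, 0.001, 1.627]
wrist_force: [-0.4, 1.0, -0.4]
gripper_width: 0.601
```

```bash
python3 - <<'E'
from h import *
f=np.array([-.059,.998,0]);f/=np.linalg.norm(f);ac=np.array([f[1],-f[0],0]); c=np.cos(np.radians(32));s=np.sin(np.radians(32))
up=f*c+np.array([0,0,s]);n=np.array([0,0,c])-f*s
O=np.array([555.2,31.1,30.])
for nm in('wrist','scene'):
    p=ctrl.camera(nm); save(p,nm+'10'); np.save(nm+'10.npy',p,allow_pickle=True);w=pts(p);d=w-O
    im=cv2.cvtColor(p['pixels'],cv2.COLOR_RGB2BGR)
    if nm=='scene': cv2.imwrite('pics/scene10c.png',cv2.resize(im[160:290,340:490],None,fx=5,fy=4.5,interpolation=cv2.INTER_CUBIC))
    U,A,N=d@up,d@ac,d@n;px=p['pixels'].astype(int)
    bd=(U>60)&(U<130)&(abs(A)>50)&(abs(A)<85)&(abs(N)<8);n0=np.median(N[bd]);print(nm,'board N',n0.round(2))
    q=(abs(U-60)<70)&(abs(A)<12)&(abs(N)<60)&(px[...,0]-px[...,2]>25)&(N-n0>20)
    if q.sum()>20:
        k=np.polyfit(U[q],N[q],1);print('handle U',np.percentile(U[q],[1,99]).round(1),'N top',np.median(N[q]-n0).round(1),'tilt',np.degrees(k[0]).round(2),'A',np.percentile(A[q],[1,99]).round(1),'yaw',np.degrees(np.polyfit(U[q],A[q],1)[0]).round(2))
    b=(U>95)&(U<175)&(abs(A)<45)&(N-n0<4.5)&(N-n0>1)&(abs(px[...,0]-px[...,2])<25)
    for u in range(100,180,15):
        z=b&(abs(U-u)<3)
        if z.sum()>10: e=np.percentile(A[z],[1,99]);print(u,e.round(1),e.mean().round(2),np.median(N[z]-n0).round(2))
    l=(U>140)&(U<200)&(N-n0>5.5)&(N-n0<16)&(abs(A)<24)&(abs(px[...,0]-px[...,2])<25)
    if l.sum(): print('clip A',np.percentile(A[l],[1,99]).round(1),'U',np.percentile(U[l],[1]).round(1))
E
```

```text
wrist board N nan
scene board N 0.91
handle U [-8.2 89.5] N top 27.6 tilt -0.27 A [-11.1  11.9] yaw 0.11
100 [-36.8  36.2] -0.27 2.7
115 [-35.7  36.7] 0.48 2.33
130 [-39.3  36.5] -1.38 2.86
145 [-36.1  37. ] 0.42 2.49
160 [-38.  38.] -0.02 3.19
175 [-40.5  41.5] 0.51 2.61
clip A [-22.2  23.5] U [146.3]
  return _methods._mean(a, axis=axis, dtype=dtype,
  ret = ret.dtype.type(ret / rcount)
```

View pics/wrist10.png

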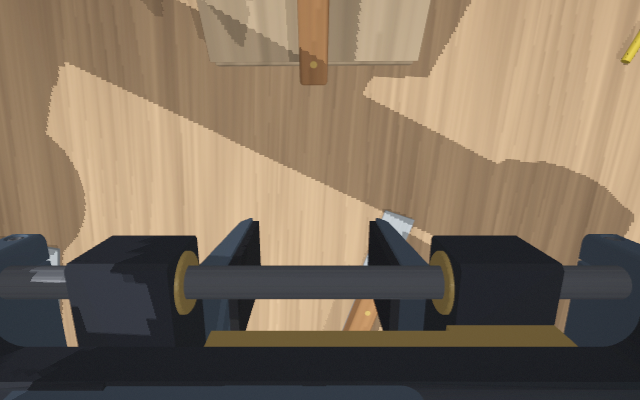

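View pics/scene10c.png

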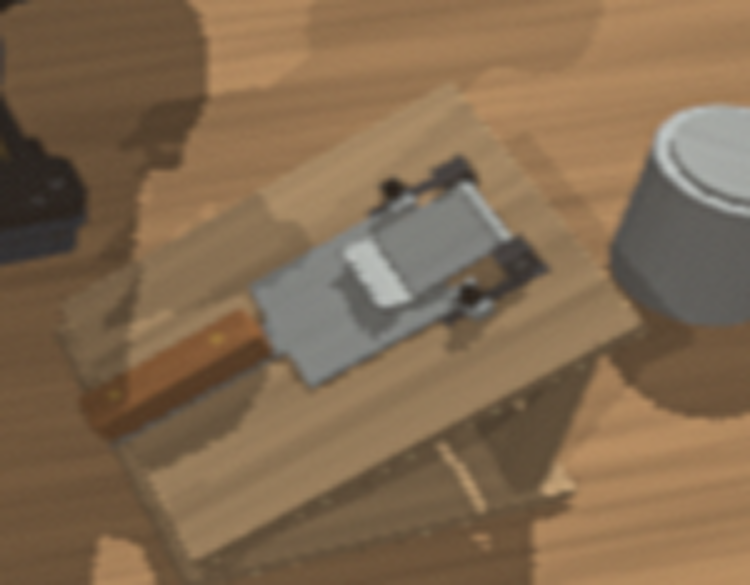

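```bash
python3 -c "
from bench import ctrl
print(ctrl.hand_in())"
```

```text
the job is handed in; nothing more can be done
None
```

The wide scraper is on the rack, and I have handed the job in; no verdict was reported. I gripped the middle-sized scraper by its handle and let it pivot flat onto the board against its own front edge. I then slid it uphill under the clip, let go and drew back, with about 16.6 s on the clock.

**Stops:** Sliding under the clip took about 8–10 N. The force then rose to about 27 N along the slope and the scraper stopped moving. The moment about vertical was near zero (0.03 N m), so both blade corners appear to be bearing on the blocks.

**Final pose, from the scene camera after release:**

| Check | Reading |
|---|---|
| Handle tilt off the board | within 0.3° |
| Yaw relative to the board | 0.1° |
| Sideways offset of handle and blade | mostly within 0.5 mm; one noisy blade slice read −1.4 mm |
| Front edge up the slope | about 181.5 mm, at the blocks |

**Not confirmed:**
- The final wrist picture showed only the lower end of the board, so the wrist camera could not confirm the final pose.
- I did not take a separate close-up of the gap at each stop after release.
- I did not re-measure the bystanders. The arm never went near the knife or the sanding block, and the tin looks unmoved in the last picture.

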